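Brace the bench magnifier and turn its lens over the work

ROBOT

A 6-joint arm with a two-finger parallel gripper is mounted at the origin on the work surface. World frame = base frame: x ahead of the robot, y to its left, z up, the work surface at z = 0. Lengths are in m, angles in degrees, forces in N, time in s.
With the tool pointing down it reaches from about 0.35 to 0.875 m from the base axis. Payload 4.2 kg.
Tool frame: the origin (TCP) lies where the fingers leave the gripper's body, on its centre line; the fingertips stand 70 mm ahead of it and the grasp point (between the pads) lies 51 mm ahead of it; z points along the fingers, y is the direction in which the jaws open and shut (so a half turn about z gives the same grasp; the last joint's range is limited). The gripper opens to 87 mm and grips with 3 to 60 N. Pads are 19 mm wide; open, the fingers measure 117 mm over their backs; the gripper's body (75 mm by 190 mm) begins 51 mm behind the grasp point.
Start: joints at [-61.444, 22.042, 0.453, 0, -68.411, -14.817], TCP at [0.148, -0.607, 0.292] pointing down, gripper open.
Joint ranges: [-179.83, 179.83], [-69.29, 118.12], [-61.27, 80.66], [-181.25, 117.63], [-171.15, -9.14], [-177.46, 177.46]. Speed limits (degrees/s): [159.86, 159.86, 180, 180, 180, 180].

INTERFACE

Orientations are given as a 3x3 rotation matrix whose columns are the frame's x, y, z axes.
In Python, from station import sense, capture, camera_model, finish_job gives the robot as it stands.
- The arm moves only by the shell command python3 -m inch 'ROWS'. ROWS is JSON, a list of rows, each an object with "hand": the closure, from 0 (fully open) to 1 (shut); "slide": the shift along the world's x, y, z in cm, a list of three; "yaw": the turn about the world's z in rad. A call has 1 to 10 rows; each row is the pose to reach, as a shift and turn from the pose commanded when the call began; what a row does not reach only later rows make up. A row lasts 1/8 s, in which the tool goes at most 62.5 mm and 10.7 degrees, less where a joint would pass 70% of its speed; a pose out of reach is approached as far as the arm can. A call with a gripper value outside its range is refused whole. The fingers move at their own pace and stop on an object; the grip force is fixed at half the most. Time passes only in rows, so rows that repeat a pose let the fingers close. It gives the time, the measured TCP pose, the force and the opening at its end, in the units of the state.
- sense(): the state, without advancing time (a new reading comes with each control period).
- capture(name): name is "side" or "top"; returns the picture (480x640x3 uint8, blue, green, red); there is no depth.
- camera_model(name): a dict with "mtx" (3x3 intrinsics, pixels), "k1" (the pictures are not rectified: a ray, as slopes to the right and down, at radius r is drawn at 1 + k1 r^2 times it, then the intrinsics apply), "xyz" and "orientation" of the camera in the world. Camera axes: x right, y up, looking along -z (the intrinsics and any distortion apply to the point x, -y, -z); pixel columns grow to the right and rows downward; lengths in m; the calibration is good to about 2 mm. A picture is of the moment at which its call begins. camera_model takes no time and is no camera call.
- finish_job(): hands the job in, once; it reports no verdict.
The state is a dict: "time_s": time; "joints": joint angles; "joint_velocities": joint speeds; "effort": joint torques, N m; "tcp_pos": TCP position; "ee_rot": TCP orientation; "wrist_force": force on the tool from outside, world axes, zero at the start; "moment": the same for the moment, N m; "gripper_width": opening from 0.0 (shut) to 1.0 (fully open).
Only numpy, scipy, OpenCV 4.12 (cv2) and the standard library are available. Lean on these libraries where they do the work, as an engineer would, in place of code of your own. Each camera call takes 0.05 s, during which the arm holds its last target. There are 200 camera calls.

TASK

The magnifier stand would tip towards its lens, so first swing out its folding leg on the side where the wooden block with the brass disc lies, pushing it past its click until it is fully out against its stop. Only then swing the lens arm to that side until the lens is centred over the brass disc. Leave the other leg folded, do not drag the stand along, and do not disturb the wooden block or the other things on the bench.

Things in the scene. Friction and masses are not known exactly. Their poses are not given: they have to be found in the camera images.
- stand: Bench magnifier, loose on the table (2 to 3.5 kg; about 8 N at a leg tip turns it on the table). Grey foot 90 x 90 x 24 mm, edges along its x and y; origin: centre of its underside. Post 16 mm thick at its centre with a hub 26 mm thick, top 218 mm above the table. x points roughly away from the robot, y to the robot's left (yaw within 0.25 rad). leg_left is on its +y side.
- stand_post (a point): Top of the post, on the axis about which the lens arm turns, 195 mm above the table.
- leg_left (a joint): Left leg's angle (rad) about its upright hinge. 0 = folded along the foot, pointing along the stand's -x (to the robot); grows as the tip swings out to +y. End stop at 1.60 (leg along +y). A spring ball must be overridden at about 1.25 to 1.5 (1 to 3 N at the tip, else about 0.5 N); past 1.56 it is seated, held at the stop. Before the ball it stays where left. Starts at 0 to 0.3.
- leg_right (a joint): The same for the right leg, mirrored: it grows as the tip swings outward to the stand's -y. Starts between 0 and 0.3.
- leg_left_hinge (a point): Top of the left leg's hinge pin, 34 mm above the table; fixed to the foot at (20, +57) mm in the stand's x, y, on the hinge axis.
- leg_right_hinge (a point): The same for the right leg, at (20, -57) mm in the stand's x, y.
- leg_left_tip (a point): Top centre of the left leg's red end cap, 113 mm from the hinge axis, 32 mm high. The leg: aluminium bar 14 mm wide, 8 to 26 mm above the table, reaching 125 mm from the hinge axis; its last 24 mm are the cap, 18 mm wide, 4 to 32 mm above the table. Folded, its last 60 mm stand out free past the foot's near edge, so a finger fits on its inner side.
- leg_right_tip (a point): The same for the right leg.
- boom (a joint): Angle (rad) of the lens arm about the post: 0 = lens away from the robot along the stand's +x, positive towards the stand's +y (left), range -1.8 to 1.8. About 0.6 to 1 N at the blue sleeve turns it; it stays where it is left. Starts between -0.3 and 0.3.
- sleeve (a point): Centre of the blue sleeve on the arm, 70 mm from the post's axis, 205 mm above the table. The sleeve is 18 mm thick and reaches from 45 to 95 mm from the post's axis, level; beside and above it is free.
- lens (a point): Centre of the lens, 160 mm from the post's axis on the arm, 205 mm above the table: clear glass in a green rim, 106 mm over the rim, 11 mm thick.
- work: The work: loose light wooden block 50 x 50 x 22 mm with a brass disc (30 mm across, 5 mm high) on the middle of its top; 0.18 kg. Origin at the centre of its underside. It lies on the far left or far right of the stand, about 160 mm (145 to 175) from the post's axis, under the lens's circle, clear of the sweep of the legs.
- sander: Bystander: dark grey-brown abrasive block 60 x 40 x 24 mm on the other side of the stand from the work. Origin at the centre of its underside.
- jar: Bystander: amber glass jar with a white cap, 44 mm across, 50 mm high, left or right of the stand. Origin at the centre of its underside.
- dish: Bystander: orange open plastic dish, 60 mm across, 22 mm high, on the other side of the stand from the jar. Origin at the centre of its underside.
Things that resemble listed ones, but are neither listed nor needed, are in the scene too. What is shaped like the work but blue, green or red is not meant.

How it is judged (in metres and radians):
On the way, in this order (a step that is already met when the one before it is completed fails the run):
1. the leg on the work's side is fully out, seated against its stop (((y of work in the frame of stand above 0 m and value of joint leg_left above 1.56 rad) or (not (y of work in the frame of stand above 0 m) and value of joint leg_right above 1.56 rad))), for 0.2 s.
2. the lens is over the brass disc (centres within 28 mm seen from above) (horizontal distance between lens and work below 0.028 m), for 0.2 s.
At the end, for the whole second after the job is handed in: The leg on the work's side is seated at its stop (joint above 1.56 rad), the other leg is still folded (below 0.6 rad), the lens centre is within 28 mm of the work's centre seen from above and at rest, and the stand stands flat and still; the work lies flat within 20 mm of where it was (((y of work in the frame of stand above 0 m and value of joint leg_left above 1.56 rad and value of joint leg_right below 0.6 rad) or (not (y of work in the frame of stand above 0 m) and value of joint leg_right above 1.56 rad and value of joint leg_left below 0.6 rad)) and horizontal distance between lens and work below 0.028 m and velocity of joint boom between -0.05 and 0.05 rad/s and linear speed of stand below 0.01 m/s and angle between stand's own z axis and vertical below 0.03 rad and angle between work's own z axis and vertical below 0.1 rad and distance of work from where it was at the start of the episode below 0.02 m); the robot touches nothing.
It fails at once if the leg on the side away from the work is swung out (above 0.6 rad) ((y of work in the frame of stand above 0 m and value of joint leg_right above 0.6 rad) or (not (y of work in the frame of stand above 0 m) and value of joint leg_left above 0.6 rad)).
It fails at once if the stand is dragged or turned: a hinge point or the foot's centre moves more than 25 mm (distance of any of stand, leg_left_hinge, leg_right_hinge from where it was at the start of the episode above 0.025 m).
It fails at once if the wooden block moves more than 20 mm (distance of work from where it was at the start of the episode above 0.02 m).
It fails at once if a bystander moves more than 25 mm (distance of any of sander, jar, dish from where it was at the start of the episode above 0.025 m).
It also fails if it takes over 61 s, if anything falls off the work surface, if the arm or the gripper's body presses on something with over 40 N, if the wrist force passes 120 N, or if a joint passes its speed limit or range.

## Working session

There is one attempt and no reset: what is moved stays moved. The work goes in short steps, Python scripts to look and compute and a shell command to move; the robot and the scene stay as the last step left them, time stands still between calls to the robot, and variables do not carry over. Pictures are saved under pics/ and viewed, about 8 in all and at most 12, crops included, and the job is handed in when it is done.

```bash
mkdir -p pics
cat > h.py <<'E'
import numpy as np, cv2
from station import sense,capture,camera_model,finish_job
def shot(n,f,crop=None,s=1):
    im=capture(n); cv2.imwrite('pics/raw_'+f,im)
    if crop: x0,y0,x1,y1=crop; im=im[y0:y1,x0:x1]
    cv2.imwrite('pics/'+f,cv2.resize(im,None,fx=s,fy=s,interpolation=cv2.INTER_CUBIC))
def xyz(n,u,v,z):
    m=camera_model(n);K=np.array(m['mtx']);R=np.array(m['orientation']);c=np.array(m['xyz'])
    d=np.linalg.solve(K,[u,v,1.]);p=d[:2].copy()
    for _ in range(20): p=d[:2]/(1+m['k1']*(p@p))
    w=R@[p[0],-p[1],-1]; return c+w*(z-c[2])/w[2]
def pix(n,P):
    m=camera_model(n);K=np.array(m['mtx']);R=np.array(m['orientation'])
    q=R.T@(np.array(P)-m['xyz']);p=np.array([q[0],-q[1]])/-q[2];p=p*(1+m['k1']*(p@p))
    return (K@[*p,1])[:2]
E
python3 - <<'E'
from h import *
shot('top','t0.png');shot('side','s0.png')
for n in('top','side'):
    m=camera_model(n);print(n,m['xyz'],np.round(m['orientation'],2).tolist())
s=sense();print(s['tcp_pos'],s['ee_rot'],s['time_s'])
E
```

```text
top [0.53940833 0.01171007 1.21050092] [[0.0, 1.0, -0.02], [-1.0, 0.0, -0.01], [-0.01, 0.02, 1.0]]
side [0.35063965 1.01983494 0.76103365] [[-0.97, 0.13, -0.19], [-0.23, -0.49, 0.84], [0.02, 0.86, 0.51]]
[ 0.14836007 -0.60672162  0.29126632] [[-9.71415929e-01 -2.37383066e-01 -6.10703161e-04]
 [-2.37383808e-01  9.71414091e-01  1.89524701e-03]
 [ 1.43346109e-04  1.98604418e-03 -9.99998018e-01]] 0.1
```

View pics/t0.png

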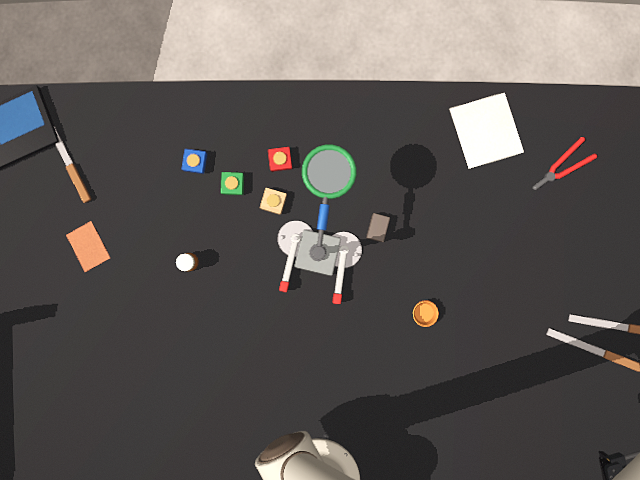

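View pics/s0.png

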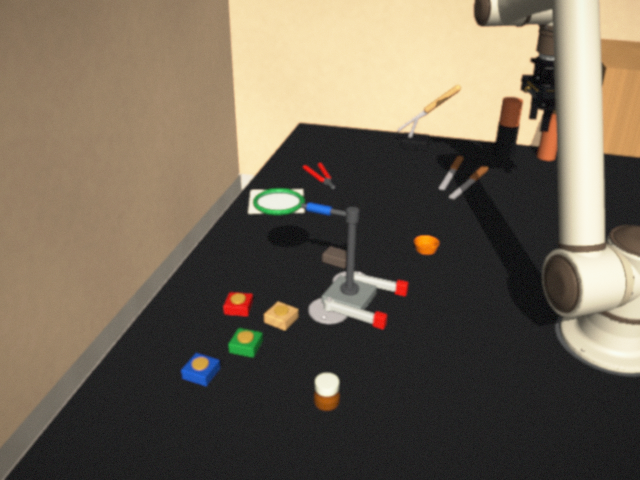

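The wooden work is at top pixel (274,200), left of the stand (+y side), so the left leg is the one to swing; its red tip is near (284,286). The lens is at (329,172), the post at (318,252) and the jar at (186,262). Next I'll take an enlarged crop.

Run:
```python
import cv2
im=cv2.imread('pics/raw_t0.png')[140:310,240:400]
im=cv2.resize(im,None,fx=3.5,fy=3.5,interpolation=cv2.INTER_CUBIC);cv2.imwrite('pics/t0c.png',im)
```

```text
(no output)
```

View pics/t0c.png

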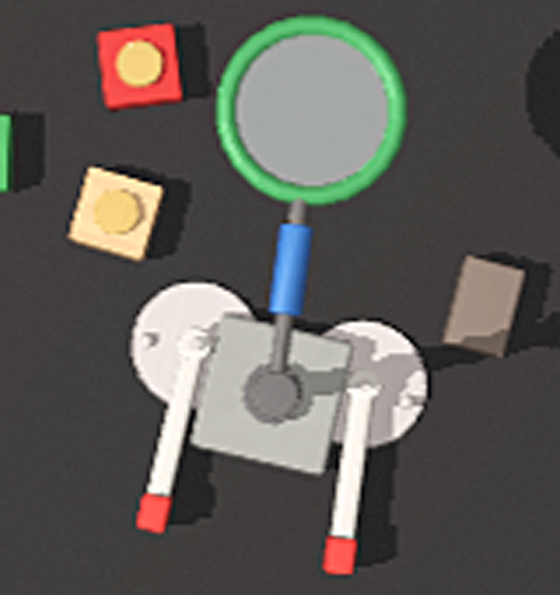

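Crop (×3.5, offset 240,140) shows the brass disc at (118,212), lens at (312,110), post top at (274,392), left cap at (153,513), hinges at (195,342) and (366,380), and foot corners (225,312), (353,344), (325,473), (192,442).

Run:
```python
from h import *
P={'disc':(118,212,.027),'lens':(312,110,.208),'post':(274,392,.218),'tipL':(153,513,.032),'tipR':(340,556,.032),'hL':(195,342,.034),'hR':(366,380,.034),'slv':(290,269,.214),
'c1':(225,312,.024),'c2':(353,344,.024),'c3':(325,473,.024),'c4':(192,442,.024)}
W={k:xyz('top',u/3.5+240,v/3.5+140,z) for k,(u,v,z) in P.items()}
for k,w in W.items(): print(k,np.round(w,4))
W['jar']=xyz('top',186,262,.05);print('jar',W['jar'])
d=lambda a,b:np.round(np.linalg.norm((W[a]-W[b])[:2]),4)
print('hinges',d('hL','hR'),'leg',d('hL','tipL'),d('hR','tipR'),'lens',d('post','lens'),'slv',d('post','slv'),'work',d('post','disc'),'edges',d('c1','c2'),d('c2','c3'))
a=lambda a,b:np.arctan2(*(W[b]-W[a])[[1,0]])
fc=(W['c1']+W['c2']+W['c3']+W['c4'])/4;print('footc',fc)
yaw=np.mean([a('hR','hL')-np.pi/2,a('c4','c1'),a('c3','c2')]);print('yaws',a('hR','hL')-np.pi/2,a('c4','c1'),a('c3','c2'))
print('legL',yaw-a('tipL','hL'),'boom',a('post','lens')-yaw,'need',a('post','disc')-yaw)
```

```text
disc [0.6581 0.1007 0.027 ]
lens [ 0.6973 -0.0206  0.208 ]
post [5.403e-01 1.000e-04 2.180e-01]
tipL [0.4613 0.0763 0.032 ]
tipR [ 0.4339 -0.0454  0.032 ]
hL [0.5727 0.0495 0.034 ]
hR [ 0.5485 -0.0618  0.034 ]
slv [ 0.6081 -0.0085  0.214 ]
c1 [0.5928 0.0302 0.024 ]
c2 [ 0.5721 -0.0538  0.024 ]
c3 [ 0.4875 -0.0358  0.024 ]
c4 [0.5074 0.0514 0.024 ]
jar [0.51632758 0.29667362 0.05      ]
hinges 0.1139 leg 0.1146 0.1157 lens 0.1584 slv 0.0684 work 0.1549 edges 0.0866 0.0865
footc [ 0.53995014 -0.00199225  0.024     ]
yaws -0.21436385272202063 -0.24377677030359357 -0.2103202445797875
legL 0.01377008210436187 boom 0.09196713488595168 need 0.929714810986651
```

Sizes agree (yaw about -0.22; left leg near 0; boom about 0.09, needs about 0.93). I'll push the inner side of the bar with the closed fingers, with the jaw axis kept perpendicular to the leg.

```bash
cat > plan.py <<'E'
from h import *
yaw=-.22;u=np.array([np.cos(yaw),np.sin(yaw)]);v=np.array([-u[1],u[0]])
post=np.array([.540,-.0005]); H=(post+.020*u+.057*v+np.array([.5727,.0495]))/2
def F(t,off=.022,r=.088):
    return H+r*(-u*np.cos(t)+v*np.sin(t))-off*(u*np.sin(t)+v*np.cos(t))
E
python3 - <<'E'
from plan import *
print('H',H)
f0=F(0.0,.037);s=sense();p=s['tcp_pos'];print('start',f0,'slide cm',(f0-p[:2])*100,'dz to .08',(.08-p[2])*100)
R=s['ee_rot'];print('yaw now',np.arctan2(R[1][1],R[0][1]),'want',yaw+np.pi/2-np.pi, yaw+np.pi/2)
for t in np.r_[0:1.601:.1]: print(round(t,2),np.round((F(t)-f0)*100,2))
E
python3 -m inch '[{"hand":1,"slide":[0,0,6],"yaw":0.15},{"hand":1,"slide":[4,6,8],"yaw":0.3},{"hand":1,"slide":[8,12,8],"yaw":0.45},{"hand":1,"slide":[10,17,8],"yaw":0.6},{"hand":1,"slide":[12,22,8],"yaw":0.75},{"hand":1,"slide":[14,27,8],"yaw":0.9},{"hand":1,"slide":[16,32,8],"yaw":1.05},{"hand":1,"slide":[18,37,8],"yaw":1.2},{"hand":1,"slide":[20,42,8],"yaw":1.3},{"hand":1,"slide":[20,46,8],"yaw":1.3}]'
```

```text
H [0.57232852 0.05013078]
start [0.47837505 0.03322678] slide cm [33.00149759 63.9948404 ] dz to .08 -21.126632068971603
yaw now 1.8104678322489578 want -1.7907963267948965 1.3507963267948966
0.0 [0.33 1.46]
0.1 [0.35 2.37]
0.2 [0.46 3.27]
0.3 [0.67 4.15]
0.4 [0.95 5.01]
0.5 [1.33 5.84]
0.6 [1.78 6.62]
0.7 [2.31 7.36]
0.8 [2.92 8.04]
0.9 [3.58 8.65]
1.0 [4.31 9.2 ]
1.1 [5.08 9.67]
1.2 [ 5.9  10.06]
1.3 [ 6.75 10.37]
1.4 [ 7.63 10.59]
1.5 [ 8.53 10.72]
1.6 [ 9.43 10.76]
time_s: 1.35
tcp_pos: [0.3489, -0.1452, 0.3719]
ee_rot: [[-0.029, -1.0, -0.0], [-1.0, 0.029, 0.0], [-0.0, 0.0, -1.0]]
wrist_force: [0.3, 0.4, -0.1]
gripper_width: 0.021
```

```bash
python3 -m inch '[{"hand":1,"slide":[2,4,0],"yaw":0.17},{"hand":1,"slide":[3,8,0],"yaw":0.34},{"hand":1,"slide":[4,12,0],"yaw":0.51},{"hand":1,"slide":[5,16,0],"yaw":0.68},{"hand":1,"slide":[7,17.8,0],"yaw":0.85},{"hand":1,"slide":[9,17.8,0],"yaw":1.02},{"hand":1,"slide":[11,17.8,0],"yaw":1.19},{"hand":1,"slide":[13,17.8,0],"yaw":1.36},{"hand":1,"slide":[13,17.8,0],"yaw":1.38},{"hand":1,"slide":[13,17.8,0],"yaw":1.38}]'; python3 -m inch '[{"hand":1,"slide":[0,0,-5]},{"hand":1,"slide":[0,0,-10]},{"hand":1,"slide":[0,0,-15]},{"hand":1,"slide":[0,0,-20]},{"hand":1,"slide":[0,0,-20]}]'
python3 - <<'E'
from h import *
shot('side','s1.png',(260,180,480,345),3.5)
E
```

```text
time_s: 2.6
tcp_pos: [0.4778, 0.0308, 0.3719]
ee_rot: [[0.975, -0.222, -0.001], [-0.222, -0.975, -0.0], [-0.001, 0.0, -1.0]]
wrist_force: [-0.4, -0.6, -0.6]
gripper_width: 0.001invalid input
```

View pics/s1.png

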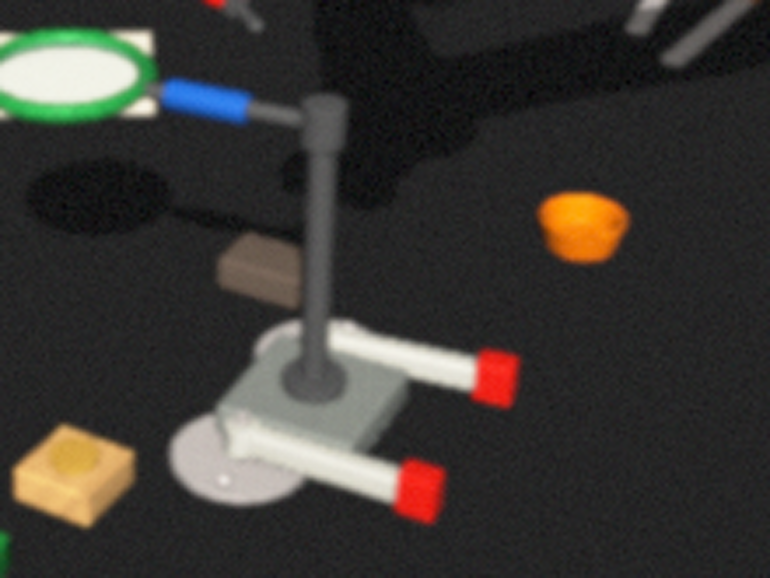

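The picture shows the gripper still above the frame and both legs folded, because the descent was refused (every row needs a yaw). I'm sending the descent again.

```bash
python3 -m inch '[{"hand":1,"slide":[0,0,-5],"yaw":0},{"hand":1,"slide":[0,0,-10],"yaw":0},{"hand":1,"slide":[0,0,-15],"yaw":0},{"hand":1,"slide":[0,0,-20],"yaw":0},{"hand":1,"slide":[0,0,-24],"yaw":0},{"hand":1,"slide":[0,0,-26],"yaw":0},{"hand":1,"slide":[0,0,-28],"yaw":0},{"hand":1,"slide":[0,0,-29],"yaw":0},{"hand":1,"slide":[0,0,-29],"yaw":0}]'
python3 - <<'E'
from h import *
shot('side','s2.png',(260,180,480,345),3.5)
E
```

```text
time_s: 3.78
tcp_pos: [0.4782, 0.0309, 0.0822]
ee_rot: [[0.975, -0.22, -0.001], [-0.22, -0.975, -0.0], [-0.001, 0.0, -1.0]]
wrist_force: [-0.3, -0.0, 0.2]
gripper_width: 0.003
```

View pics/s2.png

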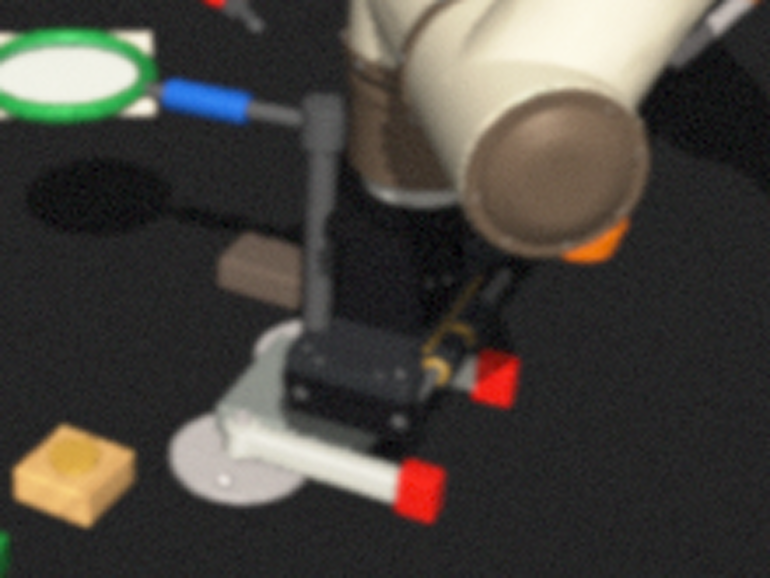

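The gripper is down inside the legs, clear of the post and not touching anything. Starting the swing.

```bash
python3 -m inch '[{"hand":1,"slide":[0.3,1.5,0],"yaw":0},{"hand":1,"slide":[0.35,2.6,0],"yaw":-0.1},{"hand":1,"slide":[0.5,3.5,0],"yaw":-0.2},{"hand":1,"slide":[0.7,4.4,0],"yaw":-0.3},{"hand":1,"slide":[1.0,5.25,0],"yaw":-0.4},{"hand":1,"slide":[1.3,6.05,0],"yaw":-0.5},{"hand":1,"slide":[1.8,6.85,0],"yaw":-0.6},{"hand":1,"slide":[2.3,7.6,0],"yaw":-0.7},{"hand":1,"slide":[2.9,8.25,0],"yaw":-0.8},{"hand":1,"slide":[2.9,8.25,0],"yaw":-0.8}]'
python3 - <<'E'
from h import *
shot('side','s3.png',(260,180,480,345),3.5)
E
```

```text
time_s: 5.08
tcp_pos: [0.5083, 0.1148, 0.083]
ee_rot: [[0.524, -0.852, 0.002], [-0.852, -0.524, 0.001], [0.0, -0.002, -1.0]]
wrist_force: [0.8, 0.1, 0.4]
gripper_width: 0.002
```

View pics/s3.png

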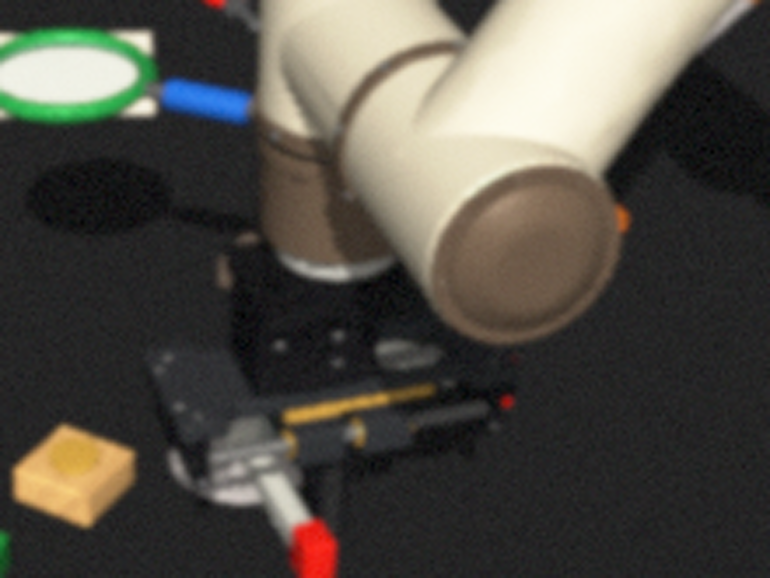

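The leg followed to about 0.8 rad. Continuing through the click.

```bash
python3 -m inch '[{"hand":1,"slide":[0.7,0.6,0],"yaw":-0.1},{"hand":1,"slide":[1.4,1.15,0],"yaw":-0.2},{"hand":1,"slide":[2.15,1.6,0],"yaw":-0.3},{"hand":1,"slide":[3.0,2.0,0],"yaw":-0.4},{"hand":1,"slide":[3.8,2.3,0],"yaw":-0.5},{"hand":1,"slide":[4.7,2.5,0],"yaw":-0.6},{"hand":1,"slide":[5.6,2.65,0],"yaw":-0.7},{"hand":1,"slide":[6.1,2.7,0],"yaw":-0.75},{"hand":1,"slide":[6.4,2.7,0],"yaw":-0.79},{"hand":1,"slide":[6.4,2.7,0],"yaw":-0.79}]'
python3 - <<'E'
from h import *
shot('side','s4.png',(200,180,420,345),3.5); print(sense()['wrist_force'])
shot('top','t4.png',(220,140,380,310),3.5)
E
```

```text
time_s: 6.38
tcp_pos: [0.5715, 0.1404, 0.0824]
ee_rot: [[-0.238, -0.971, 0.0], [-0.971, 0.238, 0.0], [-0.0, -0.0, -1.0]]
wrist_force: [-0.9, -0.3, 0.6]
gripper_width: 0.005
[-0.00966181 -0.68276328  0.42035906]
```

View pics/s4.png

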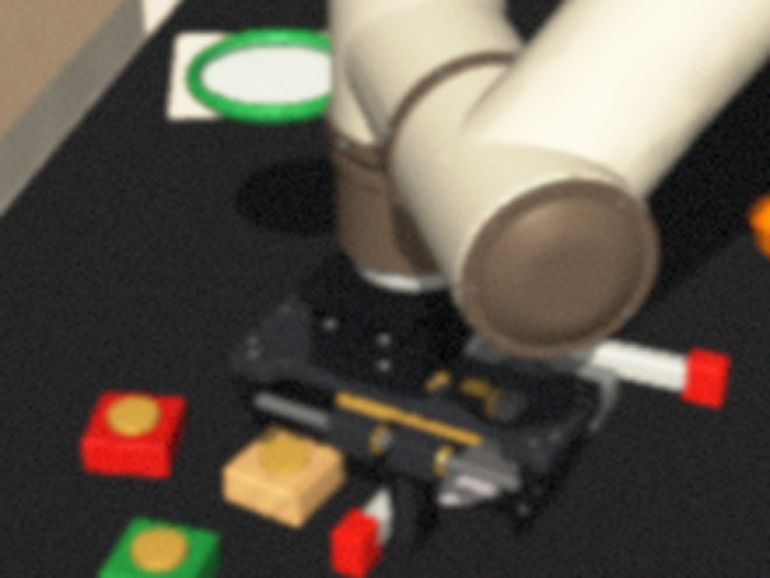

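```bash
python3 -m inch '[{"hand":1,"slide":[0.2,0,0],"yaw":0},{"hand":1,"slide":[0.4,0,0],"yaw":0},{"hand":1,"slide":[0.4,0,0],"yaw":0}]'
python3 - <<'E'
from plan import *
for t in (1.4,1.5,1.6):
    P=H+.113*(-u*np.cos(t)+v*np.sin(t)); print(t,P,(pix('side',[*P,.032])-[200,180])*3.5)
E
```

```text
time_s: 6.85
tcp_pos: [0.5756, 0.1404, 0.0823]
ee_rot: [[-0.239, -0.971, 0.0], [-0.971, 0.239, 0.0], [-0.0, -0.0, -1.0]]
wrist_force: [-0.6, 0.2, -0.9]
gripper_width: 0.006
1.4 [0.57788629 0.16299402] [392.71654981 528.592431  ]
1.5 [0.58912605 0.16187532] [373.3423584  524.02399961]
1.6 [0.60019797 0.15964011] [354.92159387 518.26966987]
```

The cap in the picture matches the 1.6 rad prediction (355,518), and wrist force is about 0. Now I'll back off, lift and check from the side.

```bash
python3 -m inch '[{"hand":1,"slide":[-1.5,0.3,0],"yaw":0},{"hand":1,"slide":[-3,0.6,0],"yaw":0},{"hand":1,"slide":[-3,0.6,5],"yaw":0},{"hand":1,"slide":[-3,0.6,10],"yaw":0},{"hand":1,"slide":[-3,0.6,15],"yaw":0},{"hand":1,"slide":[-3,0.6,20],"yaw":0},{"hand":0.6,"slide":[-3,0.6,25],"yaw":0},{"hand":0.6,"slide":[-3,0.6,27],"yaw":0},{"hand":0.6,"slide":[-3,0.6,27],"yaw":0}]'
python3 - <<'E'
from h import *
shot('side','s5.png',(200,160,420,345),3.2)
s=sense();print(s['joints'],s['wrist_force'],s['gripper_width'])
E
```

```text
time_s: 7.98
tcp_pos: [0.5448, 0.1468, 0.3538]
ee_rot: [[-0.238, -0.971, 0.003], [-0.971, 0.238, 0.002], [-0.003, -0.002, -1.0]]
wrist_force: [-0.0, 0.6, -0.4]
gripper_width: 0.258
[ 3.15155874e+01  1.39692568e+01 -2.56064208e+00 -4.87909067e-02
 -7.34697442e+01 -4.52909390e+01] [-1.16782301  0.51194208 -0.31458335] 0.30713952282248946
```

View pics/s5.png

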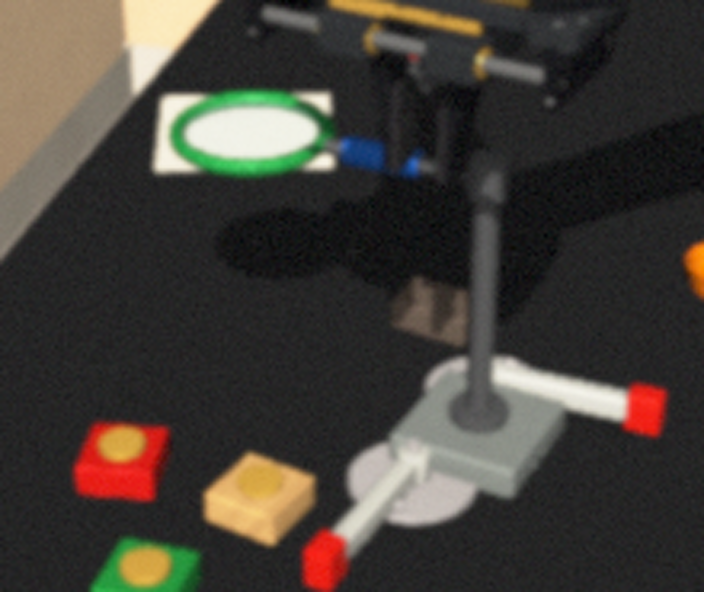

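Leg out along +y: its cap sits at side pixel (301.6,330.3), which fits 1.6 rad. I'll check by template whether the stand itself shifted, and work out the sleeve approach.

Run:
```python
from plan import *
a=cv2.imread('pics/raw_s1.png');b=cv2.imread('pics/raw_s5.png')
for n,(x0,y0,x1,y1) in {'rcap':(390,275,412,300),'base':(335,278,380,310),'work':(262,300,302,332)}.items():
    U=4;A=cv2.resize(a[y0:y1,x0:x1],None,fx=U,fy=U,interpolation=3);B=cv2.resize(b[y0-8:y1+8,x0-8:x1+8],None,fx=U,fy=U,interpolation=3)
    r=cv2.matchTemplate(B,A,cv2.TM_CCOEFF_NORMED);_,m,_,l=cv2.minMaxLoc(r);print(n,np.array(l)/U-8,m)
hsv=cv2.cvtColor(b,cv2.COLOR_BGR2HSV)
p=np.array([.5448,.1468]);
for w in np.r_[-.13:.72:.1]: print(round(w,2),np.round((post+.07*np.array([np.cos(w),np.sin(w)])-p)*100,2))
```

```text
rcap [0. 0.] 0.9985895156860352
base [0. 0.] 0.9410578608512878
work [0. 0.] 0.9704103469848633
-0.13 [  6.46 -15.64]
-0.03 [  6.52 -14.94]
0.07 [  6.5  -14.24]
0.17 [  6.42 -13.55]
0.27 [  6.27 -12.86]
0.37 [  6.05 -12.2 ]
0.47 [  5.76 -11.56]
0.57 [  5.41 -10.95]
0.67 [  5.01 -10.38]
```

Stand, block and other leg have not moved. Next I'll straddle the sleeve.

```bash
python3 -m inch '[{"hand":0.55,"slide":[0.5,-2,0],"yaw":-0.17},{"hand":0.55,"slide":[1,-4,0],"yaw":-0.34},{"hand":0.55,"slide":[1.5,-6,0],"yaw":-0.51},{"hand":0.55,"slide":[2.5,-8,0],"yaw":-0.68},{"hand":0.55,"slide":[3.5,-10,0],"yaw":-0.85},{"hand":0.55,"slide":[4.5,-12,0],"yaw":-1.02},{"hand":0.55,"slide":[5.5,-14,0],"yaw":-1.19},{"hand":0.55,"slide":[6.5,-15.6,0],"yaw":-1.36},{"hand":0.55,"slide":[6.5,-15.6,0],"yaw":-1.46},{"hand":0.55,"slide":[6.5,-15.6,0],"yaw":-1.46}]'
python3 - <<'E'
from h import *
shot('side','s6.png',(240,100,420,260),4)
print(sense()['gripper_width'],sense()['tcp_pos'])
E
```

```text
time_s: 9.28
tcp_pos: [0.6097, -0.0096, 0.3498]
ee_rot: [[-0.992, 0.129, -0.004], [0.129, 0.992, -0.001], [0.004, -0.001, -1.0]]
wrist_force: [-0.3, -0.4, -0.7]
gripper_width: 0.452
0.45127999056894624 [ 0.60983376 -0.00945473  0.3503148 ]
```

View pics/s6.png

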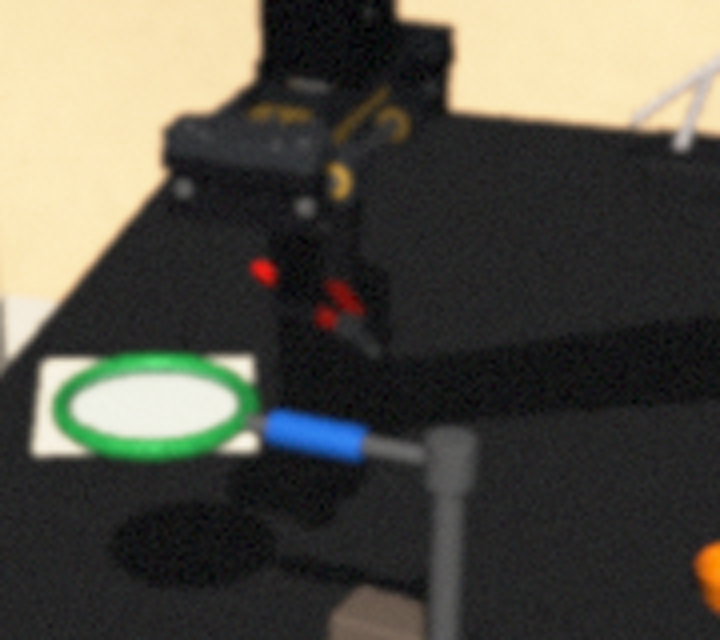

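Fingers hang above the sleeve (sleeve at about (315,434), fingers at about (315,350)), 39 mm open. Descending.

```bash
python3 -m inch '[{"hand":0.55,"slide":[0,0,-3],"yaw":0},{"hand":0.55,"slide":[0,0,-5],"yaw":0},{"hand":0.55,"slide":[0,0,-7],"yaw":0},{"hand":0.55,"slide":[0,0,-9.2],"yaw":0},{"hand":0.55,"slide":[0,0,-9.2],"yaw":0}]'
python3 - <<'E'
from plan import *
s=sense();p=s['tcp_pos'];print(p)
w0=-.13
for w in np.r_[-.08:.9:.1]: print(round(w,2),'yaw',round(w-w0,2),np.round((post+.07*np.array([np.cos(w),np.sin(w)])-p[:2])*100,2))
E
```

```text
time_s: 9.95
tcp_pos: [0.6091, -0.0094, 0.2578]
ee_rot: [[-0.992, 0.128, -0.006], [0.128, 0.992, -0.001], [0.005, -0.002, -1.0]]
wrist_force: [0.1, -0.5, -0.2]
gripper_width: 0.451
[ 0.60908536 -0.00936343  0.25778934]
-0.08 yaw 0.05 [0.07 0.33]
0.02 yaw 0.15 [0.09 1.03]
0.12 yaw 0.25 [0.04 1.72]
0.22 yaw 0.35 [-0.08  2.41]
0.32 yaw 0.45 [-0.26  3.09]
0.42 yaw 0.55 [-0.52  3.74]
0.52 yaw 0.65 [-0.83  4.36]
0.62 yaw 0.75 [-1.21  4.95]
0.72 yaw 0.85 [-1.65  5.5 ]
0.82 yaw 0.95 [-2.13  6.  ]
```

```bash
python3 -m inch '[{"hand":0.55,"slide":[0.1,0.5,0],"yaw":0.08},{"hand":0.55,"slide":[0.1,1.0,0],"yaw":0.15},{"hand":0.55,"slide":[0,1.7,0],"yaw":0.25},{"hand":0.55,"slide":[-0.1,2.4,0],"yaw":0.35},{"hand":0.55,"slide":[-0.3,3.1,0],"yaw":0.45},{"hand":0.55,"slide":[-0.5,3.75,0],"yaw":0.55},{"hand":0.55,"slide":[-0.8,4.35,0],"yaw":0.65},{"hand":0.55,"slide":[-1.2,4.95,0],"yaw":0.75},{"hand":0.55,"slide":[-1.6,5.5,0],"yaw":0.85},{"hand":0.55,"slide":[-1.6,5.5,0],"yaw":0.85}]'
python3 - <<'E'
from plan import *
cv2.imwrite('pics/raw_t7.png',capture('top'));cv2.imwrite('pics/raw_s7.png',capture('side'))
for n in('top','side'):
    b=cv2.imread(f'pics/raw_{n[0]}7.png');h=cv2.cvtColor(b,cv2.COLOR_BGR2HSV)
    m=cv2.inRange(h,(45,80,40),(75,255,255));c,_=cv2.findContours(m,0,2)
    for k in c:
        if cv2.contourArea(k)>60:
            e=cv2.fitEllipse(k);q=xyz(n,*e[0],.206);print(n,e,q,np.linalg.norm(q[:2]-post),np.arctan2(*(q[:2]-post)[::-1]))
A=cv2.imread('pics/raw_t7.png')[130:310,220:400];B=cv2.imread('pics/raw_s7.png')[170:350,200:420]
cv2.imwrite('pics/m7.png',np.hstack([cv2.resize(A,(360,360)),cv2.resize(B,(440,360))]))
E
```

```text
time_s: 11.2
tcp_pos: [0.5945, 0.0459, 0.2612]
ee_rot: [[-0.752, -0.66, 0.001], [-0.66, 0.752, 0.0], [-0.001, -0.001, -1.0]]
wrist_force: [-0.7, -0.4, 0.0]
gripper_width: 0.455
top ((231.82940673828125, 182.81170654296875), (27.37307357788086, 30.270254135131836), 139.5726776123047) [0.67478742 0.16963228 0.206     ] 0.21705446677293636 0.9007984391273236
top ((274.8292541503906, 181.2483673095703), (46.54139709472656, 51.09642028808594), 88.48143005371094) [0.67798035 0.08536084 0.206     ] 0.16251357015937068 0.5566327794698246
side ((245.04446411132812, 342.50762939453125), (30.052324295043945, 35.63723373413086), 65.86027526855469) [0.60901583 0.41590041 0.206     ] 0.42208114041033534 1.406545598270571
side ((272.485107421875, 227.4169158935547), (30.92008399963379, 58.713375091552734), 88.07171630859375) [0.67414617 0.09188599 0.206     ] 0.16288144727245066 0.6030993410675486
```

View pics/m7.png

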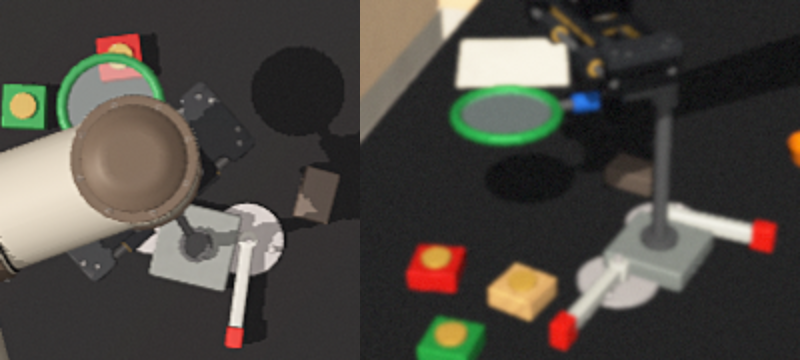

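The left leg is out, the stand is upright and the lens is moving towards the block. The side camera puts the lens at 0.60 rad against 0.707 wanted, so about 0.1 rad more.

```bash
python3 -m inch '[{"hand":0.55,"slide":[-0.15,0.2,0],"yaw":0.04},{"hand":0.55,"slide":[-0.35,0.4,0],"yaw":0.08},{"hand":0.55,"slide":[-0.5,0.55,0],"yaw":0.11},{"hand":0.55,"slide":[-0.5,0.55,0],"yaw":0.11}]'
cat > lens.py <<'E'
from plan import *
import sys
def lens(n,b):
    h=cv2.cvtColor(b,cv2.COLOR_BGR2HSV);m=cv2.inRange(h,(45,80,40),(75,255,255));c,_=cv2.findContours(m,0,2)
    k=max(c,key=lambda k:np.ptp(k[:,0,0])*np.ptp(k[:,0,1]));e=cv2.fitEllipse(cv2.convexHull(k));q=xyz(n,*e[0],.205)
    return np.round(e[0],1),q,np.linalg.norm(q[:2]-post),np.arctan2(*(q[:2]-post)[::-1])
E
python3 - <<'E'
from lens import *
b=capture('side');cv2.imwrite('pics/raw_s8.png',b)
print('s0',lens('side',cv2.imread('pics/raw_s0.png')));print('t0',lens('top',cv2.imread('pics/raw_t0.png')))
print('now',lens('side',b))
print('disc side',xyz('side',260+75/3.5,180+457/3.5,.027))
E
```

```text
time_s: 11.8
tcp_pos: [0.5893, 0.0511, 0.2602]
ee_rot: [[-0.675, -0.738, -0.0], [-0.738, 0.675, 0.0], [-0.0, 0.0, -1.0]]
wrist_force: [0.8, 0.2, -0.5]
gripper_width: 0.45
s0 (array([278.7, 201. ]), array([ 0.69660842, -0.01751671,  0.205     ]), np.float64(0.15753020676353754), np.float64(-0.10823305109133598))
t0 (array([328.5, 171.1]), array([ 0.69847237, -0.01934261,  0.205     ]), np.float64(0.15958864530585948), np.float64(-0.11834595197232474))
now (array([274.9, 230.6]), array([0.66671587, 0.10044177, 0.205     ]), np.float64(0.1620066448610496), np.float64(0.6726639136867861))
disc side [0.65570288 0.11062144 0.027     ]
```

```bash
python3 -m inch '[{"hand":0.55,"slide":[-0.15,0.15,0],"yaw":0.03},{"hand":0.55,"slide":[-0.3,0.3,0],"yaw":0.06},{"hand":0.55,"slide":[-0.3,0.3,0],"yaw":0.06},{"hand":0.55,"slide":[-0.2,0.1,0],"yaw":0.03},{"hand":0.55,"slide":[0,-0.4,0],"yaw":0.03},{"hand":0.55,"slide":[0,-0.4,4],"yaw":0},{"hand":0.55,"slide":[0,-0.4,8],"yaw":0},{"hand":0.55,"slide":[0,-0.4,12],"yaw":0},{"hand":0.55,"slide":[-1,-4,13],"yaw":0},{"hand":0.55,"slide":[-3,-8,13],"yaw":0}]'
python3 -m inch '[{"hand":0.55,"slide":[-4,-6,0],"yaw":0},{"hand":0.55,"slide":[-8,-11,0],"yaw":0},{"hand":0.55,"slide":[-11,-17,0],"yaw":0},{"hand":0.55,"slide":[-14,-22,0],"yaw":0},{"hand":0.55,"slide":[-16,-26,0],"yaw":0},{"hand":0.55,"slide":[-16,-26,0],"yaw":0}]'
python3 - <<'E'
from lens import *
shot('top','t9.png',(240,140,400,310),3.5);shot('side','s9.png')
for n in('top','side'): print(n,lens(n,cv2.imread(f'pics/raw_{n[0]}9.png')))
E
```

```text
time_s: 13.1
tcp_pos: [0.5598, -0.0298, 0.3912]
ee_rot: [[-0.674, -0.738, 0.002], [-0.738, 0.674, 0.0], [-0.002, -0.001, -1.0]]
wrist_force: [-0.2, -0.0, -0.0]
gripper_width: 0.452
time_s: 13.85
tcp_pos: [0.3975, -0.2919, 0.3903]
ee_rot: [[-0.68, -0.734, -0.0], [-0.734, 0.68, -0.0], [0.0, 0.0, -1.0]]
wrist_force: [0.6, 0.6, -0.6]
gripper_width: 0.45
top (array([256.2, 188. ]), array([0.66475585, 0.12174293, 0.205     ]), np.float64(0.1746635510688644), np.float64(0.7752247339072061))
side (array([276.6, 232.9]), array([0.66087763, 0.1079469 , 0.205     ]), np.float64(0.16239498439194236), np.float64(0.731245300870706))
```

View pics/t9.png

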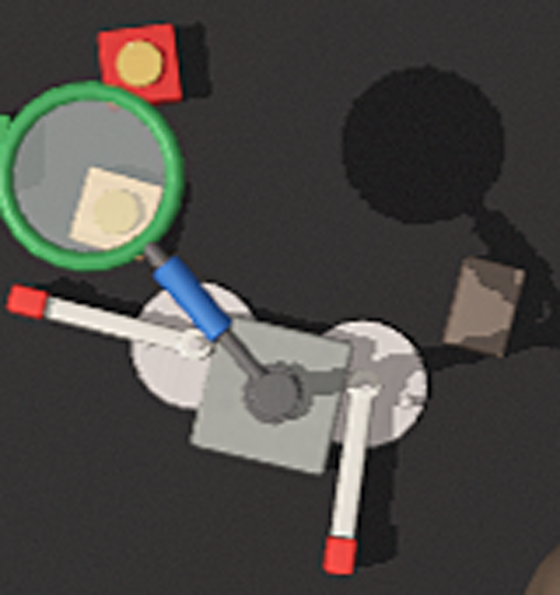

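The lens rim is centred at crop (91,176), and the disc at (118,212) shows through the glass. Leg cap at (27,301), hinge at (196,344). The top-camera ellipse fit merged with the green block, so I'm recomputing from the read pixels.

Run:
```python
from plan import *
g=lambda u,v,z:xyz('top',u/3.5+240,v/3.5+140,z)
L=g(91,176,.207);D=g(118,212,.027);T=g(27,301,.032);Hh=g(195,342,.034)
print(L,D,np.linalg.norm((L-D)[:2]),np.linalg.norm(L[:2]-post))
d=(T-Hh)[:2];print('leg',np.arctan2(d@v,-d@u),np.linalg.norm(d), 'y in stand',)
for y in(-.235,-.21): print(y, np.arctan2(d@[-np.sin(y),np.cos(y)],-d@[np.cos(y),np.sin(y)]))
a=cv2.imread('pics/raw_t0.png');b=cv2.imread('pics/raw_t9.png')
for n,(x0,y0,x1,y1) in {'rcap':(325,285,350,310),'post':(308,240,330,265),'sander':(365,210,393,245),'jar':(172,250,202,275),'dish':(410,298,442,330)}.items():
    U=4;A=cv2.resize(a[y0:y1,x0:x1],None,fx=U,fy=U,interpolation=3);B=cv2.resize(b[y0-8:y1+8,x0-8:x1+8],None,fx=U,fy=U,interpolation=3)
    r=cv2.matchTemplate(B,A,cv2.TM_CCOEFF_NORMED);_,m,_,l=cv2.minMaxLoc(r);print(n,np.array(l)/U-8,round(m,3))
h=cv2.cvtColor(cv2.imread('pics/raw_s9.png'),cv2.COLOR_BGR2HSV);
m=cv2.inRange(h,(0,0,0),(0,0,0))
s=cv2.imread('pics/raw_s9.png')[170:350,200:420];cv2.imwrite('pics/s9c.png',cv2.resize(s,None,fx=3.3,fy=3.3,interpolation=2))
```

```text
[0.66009231 0.1024014  0.207     ] [0.65805407 0.10073093 0.027     ] 0.0026353160254428856 0.15814822142354482
leg 1.586177784201466 0.11314543000044114 y in stand
-0.235 1.5711777842014658
-0.21 1.596177784201466
rcap [0. 0.] 0.998
post [0. 0.] 0.782
sander [0. 0.] 0.936
jar [0. 0.] 0.998
dish [-7. -8.] 0.24
```

View pics/s9c.png

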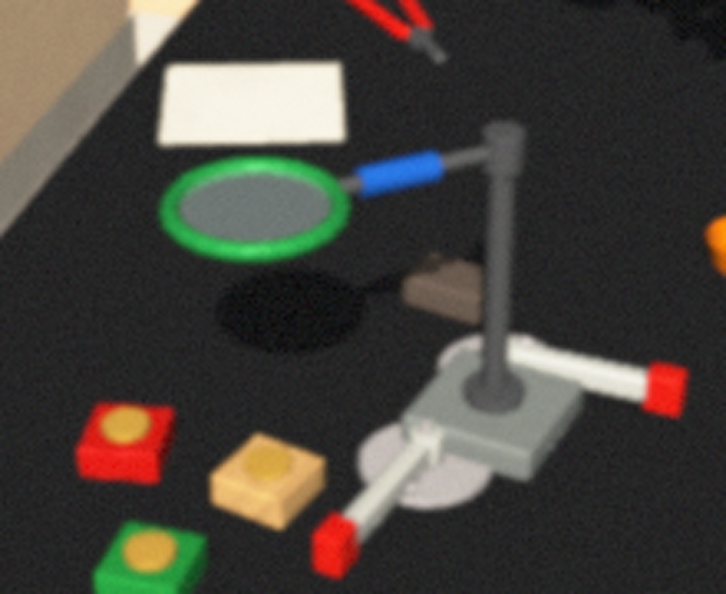

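```bash
python3 -c "
from h import *
s=sense();print(s['time_s'],s['wrist_force']);print(finish_job())"
```

```text
13.95 [ 1.12171872  0.28103454 -0.33056752]
the job is handed in; nothing more can be done
None
```

I swung out the left leg, on the wooden block's side, until it was past its click. I then turned the lens arm by its sleeve until the lens was over the brass disc. The job was handed in at about 14 s with the arm clear of everything.

**Last checks**
- **Lens over disc:** the top view puts the lens centre about 3 mm from the disc centre. The side camera differs by several millimetres: 8 mm for the lens and about 10 mm for the disc from a coarse reading. Both are inside 28 mm.
- **Left leg:** it measures about 1.59 rad. With the uncertainty in the stand's yaw the range is 1.57 to 1.60, so the margin over 1.56 is small. The finger met no resistance past the expected end point, which suggests the leg had snapped to its stop.
- **Nothing else moved:** template matching showed no shift of the right leg's cap, the sander or the jar. The post and foot also matched at zero shift, though the post matched less well because of changed shading. The block was matched before the lens swing and read at the same pixels afterwards.

**Checks that failed or disagreed**
- **Dish:** the arm hid it in the last top view, so that match failed. It is partly visible in the side view and the arm's path stayed well away from it.
- **Lens fit:** the automatic top-view lens fit merged with the green block, so I used a rim centre read by eye instead.

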